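# Load washing tablets through the gate of a tablet loader

### The arm

A 6-joint arm with a two-finger parallel gripper is mounted at the origin on the work surface; the furniture and walls round the work are solid. World frame = base frame: x ahead of the robot, y to its left, z up, the work surface at z = 0. Lengths are in mm, angles in rad, forces in N, time in s.
With the tool pointing down it reaches from about 350 to 875 mm from the base axis. Payload 4.2 kg.
Tool frame: the origin (TCP) lies between the finger pads; the fingertips stand 25 mm ahead of it and the grasp point (between the pads) lies 6 mm ahead of it; z points along the fingers, y is the line along which they close (so a half turn about z gives the same grasp; the last joint's range is limited). The gripper opens to 85 mm and grips with 20 to 120 N. Pads are 22 mm wide; open, the fingers measure 114 mm over their backs; the gripper's body (76 mm by 85 mm) begins 54 mm behind the grasp point. The pads swing forward as they close: fully open they stand 13 mm farther back than shut.
Start: joints at [-1.049, 0.385, 0.008, 0, -1.194, -0.259], TCP at [162.383, -603.516, 256.312] pointing down, gripper open.
Joint ranges: [-3.14, 3.14], [-1.21, 2.06], [-1.07, 1.41], [-3.16, 2.05], [-2.99, -0.16], [-3.1, 3.1]. Speed limits (rad/s): [2.79, 2.79, 3.14, 3.14, 3.14, 3.14].

### API

Orientations are given as a unit quaternion [x, y, z, w].
In Python, from bench import read_state, get_image, job_done gives the robot as it stands.
- The arm moves only by the tool play_rows, never from a script. Its argument "series" is a list of rows, each a list of 6 numbers: the shift along the world's x, y, z in mm, then the turn, a rotation vector about the world's x, y, z in units of 6 degrees (1.0 is 6 degrees). A call has 1 to 20 rows; each row shifts and turns the commanded pose from where the row before left it; what a row does not reach is not made up. A row lasts 1/12 s, in which the tool goes at most 41.7 mm and 7.16 degrees, less where a joint would pass 70% of its speed; a pose out of reach is approached as far as the arm can. A call is refused whole if a number of a shift passes 41.7 or a number of a turn 1, either way. A call with a gripper value outside its range is refused whole. "gripper" is the opening, from 0 (shut) to 1 (fully open), set as the call begins (left out, the last holds). The fingers move at their own pace and stop on an object; the grip force is fixed at half the most. Time passes only in rows, so rows that do not move let the fingers close. It gives the time, the measured TCP pose, the force, the opening and the grip force at its end, in the units of the state.
- read_state(): the state, without advancing time (a new reading comes with each control period).
- get_image(name): name is "scene" or "side" or "wrist"; returns a dict with "image" (384x512x3 uint8, red, green, blue), "fx", "fy", "cx", "cy" (pixels), "eye" and "rotation" of the camera in the world. Camera axes: x right, y down, z forward; pixel columns grow to the right and rows downward; lengths in mm; the calibration is good to about 2 mm. A picture is of the moment at which its call begins. There is no depth.
- job_done(): hands the job in; it is judged then, once.
The state is a dict: "clock": time; "joints": joint angles; "joint_vel": joint speeds; "joint_efforts": joint torques, N m; "position": TCP position; "ee_rot": TCP orientation; "contact_force": force on the tool from outside, world axes, zero at the start; "wrist_torque": the same for the moment, N m; "gripper_width": finger opening in mm; "grasp_force": force on a finger pad.
Only numpy, scipy, OpenCV 4.12 (cv2) and the standard library are available. Lean on these libraries where they do the work, as an engineer would, in place of code of your own. Each camera call takes 0.05 s, during which the arm holds its last target. There are 200 camera calls.

### The job

On the tablet loader, push the red tab to slide the shutter fully open, then sweep the three blue-and-white washing tablets one at a time through the gate so that each drops down the slot. Pressed tablets crumble: only push them gently with the fingertips or the outside of the fingers, lying flat, never pinched or lifted. Leave the all-orange descaler tablet on the tray, and do not disturb the other things on the table.

Things in the scene. Friction and masses are not known exactly. Their poses are not given: they have to be found in the camera images.
- loader: tablet loader: fixed white box 268 (x) x 302 (y) x 97 mm with an aluminium tray on top, yaw within 0.25 rad. Origin: centre of its underside, on the table. In its frame (mm): tray floor z 85; round it a grey rim 6 thick, 12 high, inner faces x +-128, y +-145. Tablets lie at y > 0 and are swept to -y. Straight funnel walls, 12 high, run from (+-128, -17) to the gate posts (+-28, -67)
- gate (a point): centre of the gate on the tray floor: loader frame (0, -68, 85) mm, axes as the loader's. The gate is a gap 50 mm wide (x -25 to 25) in a wall across the tray at y -71 to -65, 12 mm high; in each gate post a steel pin, 9 mm thick, rises 15.5 mm above the floor, level with the gap's edge
- slot (a point): centre of the slot's mouth at tray floor level: loader frame (0, -101, 85) mm. The slot is a hole from x -27 to 27, y -131 to -71, directly beyond the gate; a tablet tips in by itself once its centre is past y -71. Below is a closed drawer (x +-128, y -145 to -45, floor z 8) with a clear window in front
- shutter (a joint): shutter slide, m: 0 shut (steel plate 60 x 65 x 3 mm on the tray floor over the slot), 0.066 fully open at its stop; grows towards +x of the loader (away from the robot). Starts shut or up to 10 mm open, has about 1.2 N of friction and light damping, stays where it is left. Shut, its edge stops a tablet in the gate
- shutter_tab (a point): middle of the pushing face (towards -x of the loader) of the red upright tab on the shutter. Tab 8 mm thick (x), 40 wide (y), rising from the plate at z 88 to z 108 in the loader's frame; with the shutter shut the face is at (14, -104.5, 98) mm there. Push it to +x, fingertips just above the plate
- tablet_a: washing tablet, a disc 36 mm in diameter and 14 mm thick, lower half white, upper half blue, about 22 g, lying flat and loose on the tray; origin at the centre of its underside, z up
- tablet_b: washing tablet, a disc 36 mm in diameter and 14 mm thick, lower half white, upper half blue, about 22 g, lying flat and loose on the tray; origin at the centre of its underside, z up
- tablet_c: washing tablet, a disc 36 mm in diameter and 14 mm thick, lower half white, upper half blue, about 22 g, lying flat and loose on the tray; origin at the centre of its underside, z up
- descaler: descaler tablet, the same disc 36 x 14 mm but orange all through, loose on the tray among the others; origin at the centre of its underside. It may be nudged but stays on the tray floor before the gate
- tub: closed white tablet tub with a blue lid, 96 mm in diameter, 120 mm high, loose on the table at the right; origin at the centre of its underside
- eraser: small eraser in a green sleeve, 21 x 52 x 12 mm, loose on the table at the right; origin at the centre of its underside

How it is judged (in metres and radians):
On the way, in this order (a step that is already met when the one before it is completed fails the run):
1. the shutter is slid fully open (value of joint shutter above 0.057 m), for 0.2 s.
2. a first washing tablet has dropped through the slot into the drawer (((z of tablet_a in the frame of loader below 0.065 m and y of tablet_a in the frame of loader between -0.15 and -0.035 m and x of tablet_a in the frame of loader between -0.13 and 0.13 m) or (z of tablet_b in the frame of loader below 0.065 m and y of tablet_b in the frame of loader between -0.15 and -0.035 m and x of tablet_b in the frame of loader between -0.13 and 0.13 m) or (z of tablet_c in the frame of loader below 0.065 m and y of tablet_c in the frame of loader between -0.15 and -0.035 m and x of tablet_c in the frame of loader between -0.13 and 0.13 m))), for 0.2 s.
3. a second washing tablet has followed ((((z of tablet_a in the frame of loader below 0.065 m and y of tablet_a in the frame of loader between -0.15 and -0.035 m and x of tablet_a in the frame of loader between -0.13 and 0.13 m) and (z of tablet_b in the frame of loader below 0.065 m and y of tablet_b in the frame of loader between -0.15 and -0.035 m and x of tablet_b in the frame of loader between -0.13 and 0.13 m)) or ((z of tablet_a in the frame of loader below 0.065 m and y of tablet_a in the frame of loader between -0.15 and -0.035 m and x of tablet_a in the frame of loader between -0.13 and 0.13 m) and (z of tablet_c in the frame of loader below 0.065 m and y of tablet_c in the frame of loader between -0.15 and -0.035 m and x of tablet_c in the frame of loader between -0.13 and 0.13 m)) or ((z of tablet_b in the frame of loader below 0.065 m and y of tablet_b in the frame of loader between -0.15 and -0.035 m and x of tablet_b in the frame of loader between -0.13 and 0.13 m) and (z of tablet_c in the frame of loader below 0.065 m and y of tablet_c in the frame of loader between -0.15 and -0.035 m and x of tablet_c in the frame of loader between -0.13 and 0.13 m)))), for 0.2 s.
4. the third washing tablet has followed (z of each of tablet_a, tablet_b, tablet_c in the frame of loader below 0.065 m and y of tablet_a in the frame of loader between -0.15 and -0.035 m and x of tablet_a in the frame of loader between -0.13 and 0.13 m and y of tablet_b in the frame of loader between -0.15 and -0.035 m and x of tablet_b in the frame of loader between -0.13 and 0.13 m and y of tablet_c in the frame of loader between -0.15 and -0.035 m and x of tablet_c in the frame of loader between -0.13 and 0.13 m), for 0.2 s.
At the end, for the whole second after the job is handed in: All three washing tablets lie at rest in the drawer under the slot (origins below z 65 mm in the loader's frame, within the drawer), having dropped one after another at least 0.2 s apart; the shutter is still open by 55 mm or more; the orange descaler lies flat at rest on the tray before the gate (all of step 4 and linear speed of each of tablet_a, tablet_b, tablet_c, descaler below 0.02 m/s and value of joint shutter above 0.055 m and z of descaler in the frame of loader between 0.08 and 0.09 m and y of descaler in the frame of loader between -0.06 and 0.145 m and x of descaler in the frame of loader between -0.128 and 0.128 m); the robot touches nothing.
It fails at once if a tablet is lifted or stood on edge (origin more than 15 mm above the tray floor) (z of any of tablet_a, tablet_b, tablet_c, descaler in the frame of loader above 0.1 m).
It fails at once if a tablet is squeezed or shoved with more than 15 N (contact force between the fingers and tablet_a above 15 N or contact force between the fingers and tablet_b above 15 N or contact force between the fingers and tablet_c above 15 N or contact force between the fingers and descaler above 15 N).
It fails at once if the orange descaler is pushed into the gate (y of descaler in the frame of loader below -0.065 m).
It fails at once if a bystander is disturbed (tub or eraser moved more than 30 mm) (distance of any of tub, eraser from where it was at the start of the episode above 0.03 m).
It also fails if it takes over 67 s, if anything falls off the work surface, if the arm or the gripper's body presses on something with over 40 N, if the wrist force passes 120 N, or if a joint passes its speed limit or range.

## Working session

There is one attempt and no reset: what is moved stays moved. The work goes in short steps, Python scripts to look and compute and a tool call to move; the robot and the scene stay as the last step left them, time stands still between calls to the robot, and variables do not carry over. Pictures are saved under pics/ and viewed, at most 10 in all, crops included, and the job is handed in when it is done.

Besides the shell and the picture viewer there is one more tool, called after ">>>" in YAML: its name, and indented under it one key for each argument. play_rows: Moves the arm, as the interface text tells. Its arguments: {"type":"object","properties":{"series":{"type":"array","items":{"type":"array","items":{"type":"number"}}},"gripper":{"type":"number"}},"required":["series"]}

```bash
mkdir -p pics; cat > h.py <<'E'
import numpy as np, cv2
from bench import read_state, get_image, job_done
def save(n,f):
    d=get_image(n); cv2.imwrite('pics/'+f,d['image'][:,:,::-1]); return d
def ray(d,u,v,z):
    r=np.array(d['rotation']).reshape(3,3)@np.array([(u-d['cx'])/d['fx'],(v-d['cy'])/d['fy'],1.])
    e=np.array(d['eye'],float); return e+r*(z-e[2])/r[2]
def proj(d,p):
    c=np.array(d['rotation']).reshape(3,3).T@(np.array(p,float)-np.array(d['eye'])); return c[0]/c[2]*d['fx']+d['cx'],c[1]/c[2]*d['fy']+d['cy']
E
python3 - <<'E'
from h import *
a=save('scene','s0.png');b=save('side','d0.png')
c=np.hstack([a['image'],b['image']])[:,:,::-1]
print(a['eye'],a['fx'],b['eye'],a['rotation'],b['rotation'],read_state())
E
```

```text
[269.4658829  594.59131976 621.37315462] 407.00787845665366 [ 535.77024779 -950.05632137  645.62457833] [-0.18533445  0.86392557 -0.45721916  0.10116516] [ 0.88502497 -0.00930677  0.01740224 -0.4651251 ] {'clock': 0.1, 'joints': array([-1.04940656e+00,  3.85491579e-01,  6.81106860e-03, -4.00337947e-04,
       -1.19396535e+00, -2.58575758e-01]), 'joint_vel': array([ 0.00012915, -0.00087393,  0.00275955,  0.0016726 ,  0.00099198,
       -0.00090188]), 'joint_efforts': array([-8.88447848e-04, -3.93318629e+01,  1.88930279e+01,  4.19796199e+00,
       -2.58980923e-03,  1.00925365e-05]), 'position': array([ 162.26493965, -603.1148825 ,  255.34786544]), 'ee_rot': array([-1.30955895e-01,  9.91387746e-01,  9.26064086e-04, -1.79484555e-04]), 'contact_force': array([-0.51367279,  0.02475122,  0.66172472]), 'wrist_torque': array([-0.04133237, -0.03160511, -0.04435637]), 'grasp_force': 0.0, 'gripper_width': 85.48353165393378}
```

View pics/s0.png

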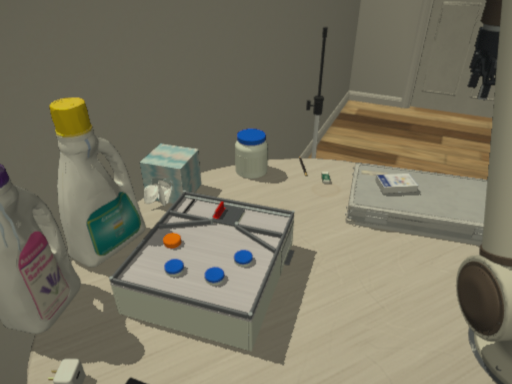

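View pics/d0.png

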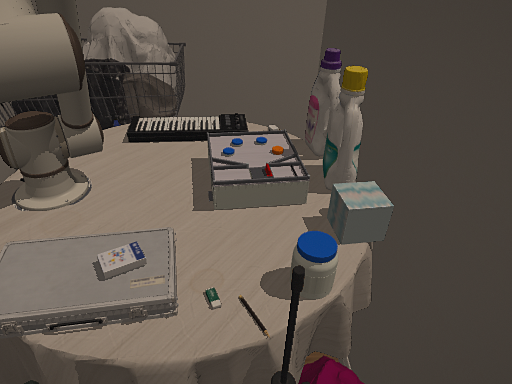

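```bash
python3 - <<'E'
import re
s=open('h.py').read().replace("np.array(d['rotation']).reshape(3,3)","R.from_quat(d['rotation']).as_matrix()").replace("import numpy","from scipy.spatial.transform import Rotation as R\nimport numpy",1)
s+='''
def blobs(d,name,amin=15):
    h=cv2.cvtColor(d['image'],cv2.COLOR_RGB2HSV)
    lo,hi={'blue':((105,150,60),(125,255,255)),'orange':((6,170,90),(16,255,255)),'red':((0,170,60),(4,255,255))}[name]
    m=cv2.inRange(h,lo,hi); n,_,st,c=cv2.connectedComponentsWithStats(m)
    return [(c[i],st[i]) for i in range(1,n) if st[i][4]>=amin]
'''
open('h.py','w').write(s)
from h import *
for n in('scene','side'):
    d=get_image(n)
    for k in('blue','orange','red'):
        for c,st in blobs(d,k,8): print(n,k,c.round(1),st,ray(d,*c,{'red':98}.get(k,96)).round(1))
    x,y,w,hh=(100,180,210,150) if n=='scene' else (195,120,125,95)
    o=cv2.resize(d['image'][y:y+hh,x:x+w,::-1],None,fx=3.8 if n=='scene' else 6,fy=3.8 if n=='scene' else 6,interpolation=cv2.INTER_CUBIC)
    cv2.imwrite(f'pics/z_{n}.png',o)
E
```

```text
scene blue [250.9 136.4] [237 129  29  16 371] [ 728.1 -404.7   96. ]
scene blue [242.9 256.8] [235 251  17  13 185] [524.9  77.8  96. ]
scene blue [173.6 266.1] [165 260  18  14 197] [631.1 152.8  96. ]
scene blue [214.1 274.5] [205 268  19  14 212] [552.3 141.4  96. ]
scene orange [171.6 240.1] [163 233  18  15 217] [676.1  91.7  96. ]
scene red [219.  210.6] [213 202  12  17  95] [635.8 -33.2  98. ]
side blue [261.2 139.6] [256 137  11   6  52] [631.9 151.3  96. ]
side blue [236.7 141.4] [232 139  11   6  54] [552.3 138.   96. ]
side blue [228.2 150.7] [223 148  11   7  60] [525.4  74.8  96. ]
side blue [316.9 246.3] [ 298  231   39   32 1001] [ 718.9 -355.4   96. ]
side blue [140.4 256.2] [137 252   7   8  17] [ 348.8 -381.6   96. ]
side orange [277.5 149. ] [272 146  11   8  62] [678.7  87.   96. ]
side red [267.9 170.2] [265 164   8  12  52] [638.2 -43.5  98. ]
```

View pics/z_scene.png

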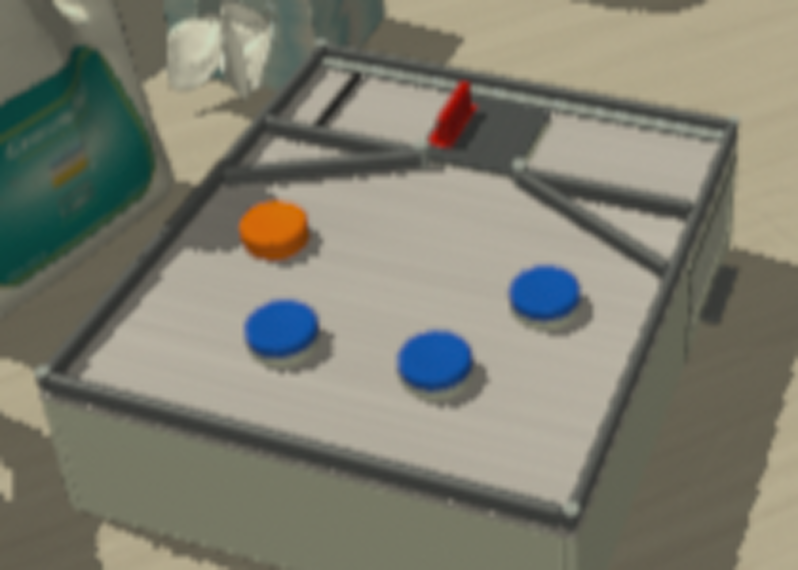

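View pics/z_side.png

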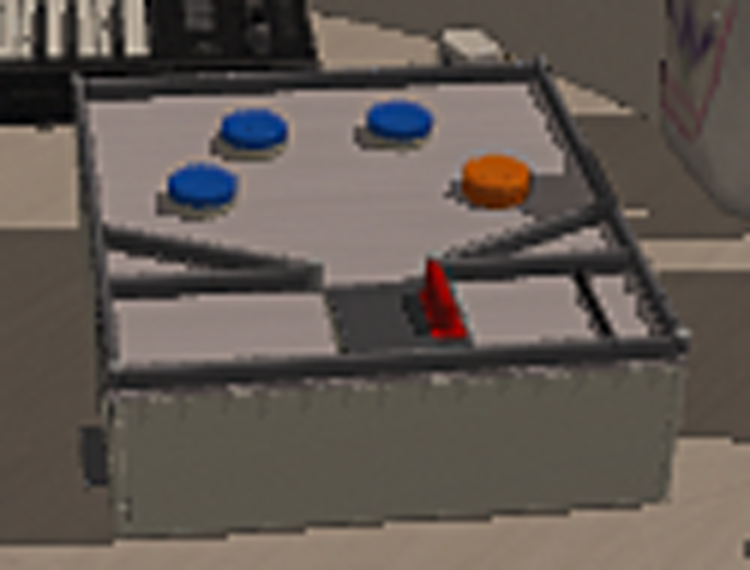

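```bash
cat >> h.py <<'E'
def fitL(W,Lc):
    W=np.array(W);Lc=np.array(Lc,float);w=W-W.mean(0);l=Lc-Lc.mean(0)
    th=np.arctan2((l[:,0]*w[:,1]-l[:,1]*w[:,0]).sum(),(l*w).sum())
    M=np.array([[np.cos(th),-np.sin(th)],[np.sin(th),np.cos(th)]])
    return th,W.mean(0)-M@Lc.mean(0),M
E
python3 - <<'E'
from h import *
Lc=[(134,-151),(-134,-151),(-134,151),(134,151)]
ps={'scene':np.array([(320,47),(737,122),(573,520),(42,376)])/3.8+[100,180],'side':np.array([(685,345),(106,380),(79,77),(541,65)])/6+[195,120]}
pose={}
for n in ps:
    d=get_image(n); W=[ray(d,*p,97)[:2] for p in ps[n]]
    th,t,M=fitL(W,Lc); pose[n]=(th,t,M); print(n,th,t.round(1)); print((np.array(W)-(np.array(Lc)@M.T+t)).round(1))
    for k in('blue','orange'):
        for c,st in blobs(d,k,8):
            w=ray(d,*c,96)[:2]
            if w[1]>0: print(k,w.round(1),(M.T@(w-t)).round(1))
W=[]
E
```

```text
scene 0.10666149365066532 [599.   66.7]
[[-2.7  3.5]
 [ 2.4  1.8]
 [ 2.5 -1. ]
 [-2.2 -4.3]]
blue [524.9  77.8] [-72.5  19. ]
blue [631.1 152.9] [41.  82.3]
blue [552.3 141.4] [-38.6  79.2]
orange [676.1  91.7] [79.3 16.7]
side 0.0953736460760524 [602.6  56. ]
[[-1.3  1.4]
 [ 2.  -2.7]
 [ 3.2  3.9]
 [-3.9 -2.5]]
blue [631.9 151.3] [38.2 92.1]
blue [552.3 138. ] [-42.3  86.5]
blue [525.4  74.8] [-75.1  26.1]
orange [678.7  86.5] [78.6 23.2]
```

>>> play_rows:
  series:
    - [21, 32, 6, 0, 0, 0.68]
    - [21, 32, 6, 0, 0, 0.68]
    - [21, 32, 6, 0, 0, 0.68]
    - [21, 32, 6, 0, 0, 0.68]
    - [21, 32, 6, 0, 0, 0.68]
    - [21, 32, 6, 0, 0, 0.68]
    - [21, 32, 6, 0, 0, 0.68]
    - [21, 32, 6, 0, 0, 0.68]
    - [21, 32, 6, 0, 0, 0.68]
    - [21, 32, 6, 0, 0, 0.68]
    - [21, 32, 6, 0, 0, 0.68]
    - [21, 32, 6, 0, 0, 0.68]
    - [21, 32, 6, 0, 0, 0.68]
    - [21, 32, 6, 0, 0, 0.68]
    - [21, 32, 6, 0, 0, 0.68]
    - [21, 32, 6, 0, 0, 0.68]
    - [21, 32, 6, 0, 0, 0.68]
    - [21, 32, 6, 0, 0, 0.68]
    - [21, 32, 6, 0, 0, 0.68]
    - [0, 0, 0, 0, 0, 0.6]
  gripper: 0

```text
clock: 1.97
position: [564.6, 9.2, 370.0]
ee_rot: [0.747, -0.665, 0.0, -0.001]
contact_force: [0.2, -0.6, 0.1]
gripper_width: 0.3
grasp_force: 0.0
```

```bash
python3 - <<'E'
from h import *
d=save('wrist','w0.png'); s=read_state(); print(d['eye'],R.from_quat(d['rotation']).as_matrix().round(3)); print(s['clock'],s['position'],R.from_quat(s['ee_rot']).as_matrix().round(3),s['gripper_width'],s['joints'].round(2),s['contact_force'])
for k in('blue','orange','red'):
    for c,st in blobs(d,k,40): print(k,c.round(1),st,ray(d,*c,98)[:2].round(1))
E
```

```text
[572.33804319 -58.3997657  487.9549154 ] [[-0.993 -0.112 -0.027]
 [-0.115  0.957  0.265]
 [-0.003  0.267 -0.964]]
2.0167 [562.91713446   7.33525789 369.64381339] [[ 0.116 -0.993 -0.   ]
 [-0.993 -0.116  0.   ]
 [-0.     0.    -1.   ]] -0.2588550885685245 [ 0.3   0.22  0.06 -0.   -1.41 -0.18] [-1.30396608  0.55778773 -1.01407552]
blue [273.5 212.1] [263 202  22  21 376] [525.3  74.3]
blue [198.9 250.6] [189 241  21  20 334] [630.4 149.4]
orange [170.3 208.3] [159 198  24  22 410] [676.8  86. ]
red [202.1 124. ] [197 109  11  32 322] [638.6 -39.6]
```

View pics/w0.png

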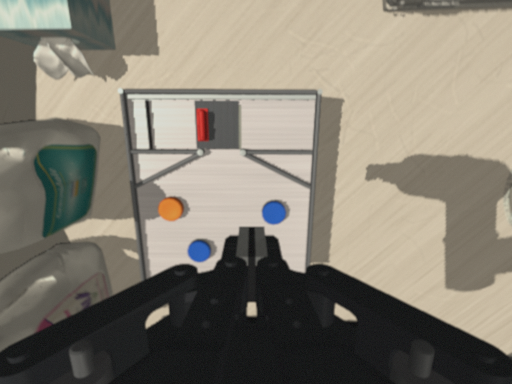

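```bash
python3 - <<'E'
from h import *
d=get_image('wrist')
o=cv2.resize(d['image'][80:200,110:330,::-1],None,fx=3.6,fy=3.6,interpolation=cv2.INTER_CUBIC); cv2.imwrite('pics/z_w.png',o)
E
```

```text
(no output)
```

View pics/z_w.png

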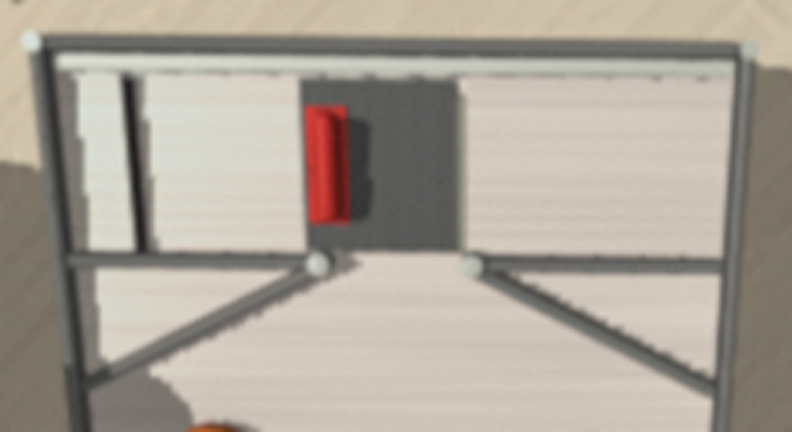

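```bash
cat >> h.py <<'E'
def loader():
    th,tx,ty=np.load('pose.npy'); M=np.array([[np.cos(th),-np.sin(th)],[np.sin(th),np.cos(th)]]); return th,np.array([tx,ty]),M
def toL(w):
    th,t,M=loader(); return M.T@(np.array(w)[:2]-t)
def toW(l):
    th,t,M=loader(); return M@np.array(l,float)+t
def look(f=None):
    d=get_image('wrist'); s=read_state(); print('t',round(s['clock'],1),'tcp',s['position'].round(1),'L',toL(s['position']).round(1),'F',s['contact_force'].round(1),'g',round(s['gripper_width'],1))
    for k in('blue','orange','red'):
        for c,st in blobs(d,k,40):
            w=ray(d,*c,{'red':108}.get(k,99)); print(k,st,'W',w[:2].round(1),'L',toL(w).round(1))
    if f: cv2.imwrite('pics/'+f,d['image'][:,:,::-1])
    return d
E
python3 - <<'E'
from h import *
d=get_image('wrist')
p=np.array([(319,264),(471,264),(31,41),(748,47),(84,384),(716,388)])/3.6+[110,80]
z=[100.5,100.5,97,97,97,97]; Lc=[(29.5,-68),(-29.5,-68),(131,-148),(-131,-148),(128,-17),(-128,-17)]
W=[ray(d,*a,b)[:2] for a,b in zip(p,z)]
th,t,M=fitL(W,Lc);print(th,t);print((np.array(W)-(np.array(Lc)@M.T+t)).round(1))
np.save('pose.npy',[th,*t]); look()
s=read_state(); print(toW((-30,-104.5)))
E
```

```text
0.10384142869196508 [600.57621535  60.01689031]
[[-0.4  0.7]
 [ 0.3  0.5]
 [ 0.5  0.4]
 [ 0.1  1. ]
 [-1.9 -1.6]
 [ 1.3 -1. ]]
t 2.2 tcp [561.    4.2 370.1] L [-45.2 -51.4] F [ 0.3 -0.1  0.1] g 0.2
blue [260 205  22  21 377] W [526.1  74.4] L [-72.6  22. ]
blue [186 244  21  20 341] W [631.4 148.9] L [39.9 85.2]
orange [156 201  24  22 416] W [677.1  85.3] L [78.8 17.2]
red [193 113  12  31 323] W [636.7 -39.8] L [  25.6 -103. ]
[581.5697536  -47.02984907]
```

>>> play_rows:
  series:
    - [6, -10, -10]
    - [6, -10, -30]
    - [6, -10, -35]
    - [6, -10, -35]
    - [6, -10, -35]
    - [0, 0, -35]
    - [0, 0, -30]
    - [0, 0, -15]
    - [0, 0, -10]
    - [0, 0, -5]
    - [0, 0, -4]
    - [0, 0, -4]
    - [0, 0, -3]
    - [0, 0, 0]

```text
invalid input
```

>>> play_rows:
  series:
    - [6, -10, -10, 0, 0, 0]
    - [6, -10, -30, 0, 0, 0]
    - [6, -10, -35, 0, 0, 0]
    - [6, -10, -35, 0, 0, 0]
    - [6, -10, -35, 0, 0, 0]
    - [0, 0, -35, 0, 0, 0]
    - [0, 0, -30, 0, 0, 0]
    - [0, 0, -15, 0, 0, 0]
    - [0, 0, -10, 0, 0, 0]
    - [0, 0, -5, 0, 0, 0]
    - [0, 0, -4, 0, 0, 0]
    - [0, 0, -4, 0, 0, 0]
    - [0, 0, -3, 0, 0, 0]
    - [0, 0, 0, 0, 0, 0]

```text
clock: 3.33
position: [591.5, -45.5, 119.6]
ee_rot: [0.744, -0.668, 0.0, -0.0]
contact_force: [-0.0, 0.1, 0.4]
gripper_width: 0.3
grasp_force: 0.0
```

```bash
python3 - <<'E'
from h import *
look('w1.png')
d=get_image('side'); cv2.imwrite('pics/d1.png',np.vstack([cv2.resize(d['image'][110:220,180:330,::-1],None,fx=3,fy=3),cv2.resize(get_image('wrist')['image'][:,:,::-1],(450,330))])[:600])
E
```

```text
t 3.4 tcp [591.6 -45.4 119.9] L [ -19.8 -103.9] F [0.7 0.3 0. ] g -0.4
red [ 152  206   31   67 1640] W [635.1 -50.4] L [  22.9 -113.4]
```

View pics/d1.png

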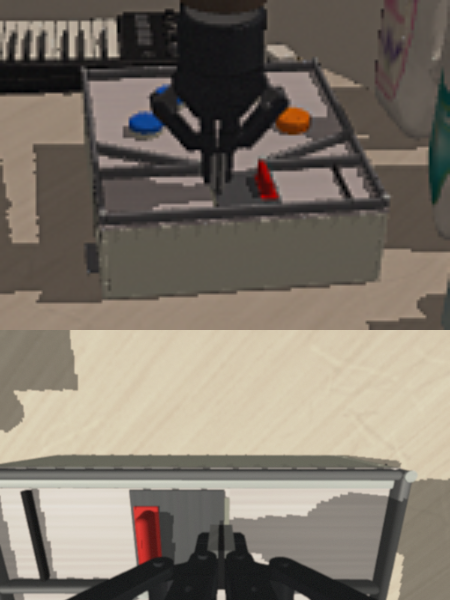

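>>> play_rows:
  series:
    - [4, 0.4, -1.5, 0, 0, 0]
    - [4, 0.4, -1.5, 0, 0, 0]
    - [4, 0.4, 0, 0, 0, 0]
    - [4, 0.4, 0, 0, 0, 0]
    - [4, 0.4, 0, 0, 0, 0]
    - [4, 0.4, 0, 0, 0, 0]
    - [4, 0.4, 0, 0, 0, 0]
    - [4, 0.4, 0, 0, 0, 0]
    - [4, 0.4, 0, 0, 0, 0]
    - [4, 0.4, 0, 0, 0, 0]
    - [4, 0.4, 0, 0, 0, 0]
    - [4, 0.4, 0, 0, 0, 0]
    - [4, 0.4, 0, 0, 0, 0]
    - [4, 0.4, 0, 0, 0, 0]
    - [4, 0.4, 0, 0, 0, 0]
    - [4, 0.4, 0, 0, 0, 0]
    - [4, 0.4, 0, 0, 0, 0]
    - [4, 0.4, 0, 0, 0, 0]

```text
clock: 4.98
position: [663.7, -38.2, 116.2]
ee_rot: [0.744, -0.668, -0.0, 0.0]
contact_force: [-1.5, 0.8, 0.5]
gripper_width: -0.1
grasp_force: 0.7
```

>>> play_rows:
  series:
    - [3, 0.3, 0, 0, 0, 0]
    - [3, 0.3, 0, 0, 0, 0]
    - [2, 0.2, 0, 0, 0, 0]
    - [1, 0.1, 0, 0, 0, 0]
    - [0, 0, 0, 0, 0, 0]

```text
clock: 5.4
position: [672.8, -37.5, 116.3]
ee_rot: [0.744, -0.668, 0.0, -0.0]
contact_force: [-0.4, -0.1, -0.8]
gripper_width: -0.1
grasp_force: 0.2
```

```bash
python3 - <<'E'
from h import *
look()
E
```

```text
t 5.5 tcp [672.8 -37.5 116.4] L [  61.7 -104.5] F [-0.3  0.2  0.2] g -0.0
red [ 202  209   29   63 1337] W [692.3 -47.4] L [  80.1 -116.4]
```

>>> play_rows:
  series:
    - [1.5, 0.15, 0, 0, 0, 0]
    - [1.5, 0.15, 0, 0, 0, 0]
    - [1.5, 0.15, 0, 0, 0, 0]
    - [0, 0, 0, 0, 0, 0]

```text
clock: 5.78
position: [677.2, -37.1, 116.4]
ee_rot: [0.744, -0.668, 0.0, -0.0]
contact_force: [-0.5, -0.3, -0.0]
gripper_width: -0.1
grasp_force: 0.4
```

```bash
python3 - <<'E'
from h import *
look()
E
```

```text
t 5.8 tcp [677.2 -37.  116.4] L [  66.1 -104.5] F [-0.8 -0.3  0. ] g -0.2
red [ 202  209   29   63 1338] W [696.8 -47. ] L [  84.6 -116.4]
```

>>> play_rows:
  series:
    - [1.5, 0.15, 0, 0, 0, 0]
    - [1.5, 0.15, 0, 0, 0, 0]
    - [0, 0, 0, 0, 0, 0]

```text
clock: 6.08
position: [679.5, -36.8, 116.3]
ee_rot: [0.744, -0.668, -0.0, 0.001]
contact_force: [-2.6, -0.3, 1.4]
gripper_width: 0.4
grasp_force: 1.4
```

```bash
python3 - <<'E'
from h import *
look()
E
```

```text
t 6.1 tcp [679.5 -36.8 116.3] L [  68.5 -104.5] F [-2.8 -0.9  1.4] g 0.3
red [ 202  209   29   63 1329] W [699.  -46.8] L [  86.9 -116.4]
```

>>> play_rows:
  series:
    - [-6, -0.6, 0, 0, 0, 0]
    - [0, 0, 20, 0, 0, 0]
    - [0, 0, 35, 0, 0, 0]
    - [-8, 13.5, 20, 0, 0, 0]
    - [-15.5, 27, 0, 0, 0, 0]
    - [-15.5, 27, 0, 0, 0, 0]
    - [-15.5, 27, 0, 0, 0, 0]
    - [-15.5, 27, 0, 0, 0, 0]
    - [-15.5, 27, 0, 0, 0, 0]
    - [-15.5, 27, 0, 0, 0, 0]
    - [-15.5, 27, 0, 0, 0, 0]
    - [-8, 13.5, 0, 0, 0, -0.1]
    - [0, 0, 0, 0, 0, 0]
    - [0, 0, 0, 0, 0, 0]
  gripper: 0.235

```text
clock: 7.3
position: [549.4, 179.8, 191.8]
ee_rot: [0.741, -0.671, 0.0, -0.001]
contact_force: [0.4, -0.4, -0.2]
gripper_width: 20.4
grasp_force: 0.0
```

```bash
python3 - <<'E'
from h import *
look('w2.png');print(toW((-40,124)), toW((-39.7,82.6)),loader()[1])
E
```

```text
t 7.3 tcp [549.7 179.  191.6] L [-38.3 123.6] F [-0.6  0.3 -0.2] g 20.1
blue [ 277   40   49   54 2060] W [525.8  76.2] L [-72.7  23.8]
blue [ 231  131   45   45 1579] W [552.9 139. ] L [-39.2  83.5]
blue [ 126  136   47   44 1617] W [630.6 150. ] L [39.2 86.4]
orange [ 58  34  56  55 606] W [666.2  88.9] L [68.3 21.9]
orange [ 62  54  32  26 316] W [682.   93.2] L [84.4 24.6]
[547.93847386 179.20274589] [552.52817106 138.05685084] [600.57621535  60.01689031]
```

View pics/w2.png

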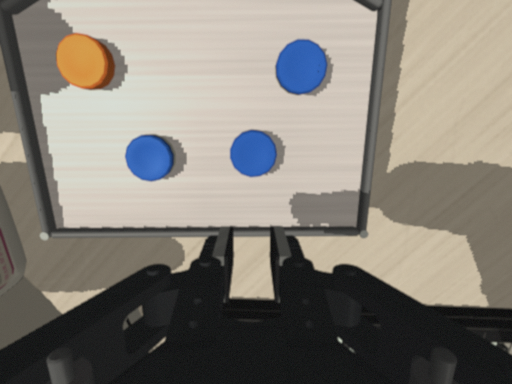

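>>> play_rows:
  series:
    - [0, 0, -20, 0, 0, 0]
    - [0, 0, -25, 0, 0, 0]
    - [0, 0, -15, 0, 0, 0]
    - [0, 0, -8, 0, 0, 0]
    - [0, 0, -4, 0, 0, 0]
    - [0, 0, -3, 0, 0, 0]
    - [0, 0, -1, 0, 0, 0]
    - [0.3, -3, 0, 0, 0, 0]
    - [0.3, -3, 0, 0, 0, 0]
    - [0.3, -3, 0, 0, 0, 0]
    - [0.3, -3, 0, 0, 0, 0]
    - [0.3, -3, 0, 0, 0, 0]
    - [0, 0, 0, 0, 0, 0]

```text
clock: 8.43
position: [551.0, 163.2, 115.6]
ee_rot: [0.74, -0.672, 0.0, -0.0]
contact_force: [0.3, -0.9, -0.2]
gripper_width: 20.0
grasp_force: 0.0
```

```bash
python3 - <<'E'
from h import *
look()
E
```

```text
t 8.5 tcp [551.  163.4 115.5] L [-38.6 108. ] F [ 0.5 -0.6 -0.5] g 19.7
blue [ 288   37   78   82 5006] W [525.9  75.9] L [-72.6  23.5]
blue [ 218  165   68   68 3556] W [554.  135.5] L [-38.5  79.9]
blue [  64  179   72   65 3606] W [629.9 149.3] L [38.5 85.8]
orange [   0   34   44   78 1608] W [660.7  88.8] L [62.8 22.4]
orange [  0  51  17  52 585] W [668.9  89.6] L [71.  22.4]
```

>>> play_rows:
  series:
    - [1, -3, 0, 0, 0, 0]
    - [2, -5, 0, 0, 0, 0]
    - [2.5, -5.2, 0, 0, 0, 0]
    - [2.5, -5.2, 0, 0, 0, 0]
    - [2.5, -5.2, 0, 0, 0, 0]
    - [2.5, -5.2, 0, 0, 0, 0]
    - [2.5, -5.2, 0, 0, 0, 0]
    - [2.5, -5.2, 0, 0, 0, 0]
    - [2.5, -5.2, 0, 0, 0, 0]
    - [2.5, -5.2, 0, 0, 0, 0]
    - [2.5, -5.2, 0, 0, 0, 0]
    - [2.5, -5.2, 0, 0, 0, 0]
    - [2.5, -5.2, 0, 0, 0, 0]
    - [2.5, -5.2, 0, 0, 0, 0]
    - [2.5, -5.2, 0, 0, 0, 0]
    - [2.5, -5.2, 0, 0, 0, 0]
    - [2.5, -5.2, 0, 0, 0, 0]
    - [2.5, -5.2, 0, 0, 0, 0]
    - [2.5, -5.2, 0, 0, 0, 0]
    - [1, -2, 0, 0, 0, 0]

```text
clock: 10.15
position: [597.7, 64.6, 115.3]
ee_rot: [0.74, -0.672, 0.0, 0.0]
contact_force: [0.4, 0.4, 0.4]
gripper_width: 20.0
grasp_force: 0.1
```

```bash
python3 - <<'E'
from h import *
look();print(toW((0,0)),toW((0,-49)))
E
```

```text
t 10.2 tcp [597.7  64.5 115.3] L [-2.4  4.8] F [ 0.  -0.2  0. ] g 19.9
blue [ 218  166   68   67 3573] W [600.6  37.1] L [ -2.4 -22.8]
blue [ 351  247   62   46 1671] W [525.1  67.6] L [-74.3  15.4]
orange [  70  238   71   61 2891] W [676.6  81.6] L [77.8 13.5]
red [  16    0   62   81 3646] W [689.1 -25.2] L [ 79.2 -93.9]
[600.57621535  60.01689031] [605.65530585  11.28083754]
```

>>> play_rows:
  series:
    - [1, -3, 0, 0, 0, 0]
    - [1, -5, 0, 0, 0, 0]
    - [1, -5, 0, 0, 0, 0]
    - [1, -5, 0, 0, 0, 0]
    - [0.6, -5, 0, 0, 0, 0]
    - [0.6, -5, 0, 0, 0, 0]
    - [0.6, -5, 0, 0, 0, 0]
    - [0.6, -5, 0, 0, 0, 0]
    - [0.6, -5, 0, 0, 0, 0]
    - [0.5, -4, 0, 0, 0, 0]
    - [0.5, -4, 0, 0, 0, 0]
    - [0.3, -3, 0, 0, 0, 0]
    - [0, 0, 0, 0, 0, 0]
    - [0, 0, 0, 0, 0, 0]

```text
clock: 11.37
position: [605.7, 11.2, 115.3]
ee_rot: [0.741, -0.672, -0.0, 0.0]
contact_force: [0.5, 0.3, 0.6]
gripper_width: 19.8
grasp_force: 0.0
```

```bash
python3 - <<'E'
from h import *
look()
E
```

```text
t 11.4 tcp [605.7  11.3 115.3] L [  0. -49.] F [ 1.  -0.4 -0.1] g 20.4
orange [124 319  11  10  60] W [671.8  63.4] L [71.2 -4. ]
red [  44  104   56   91 3644] W [690.5 -35.3] L [  79.6 -104.2]
```

>>> play_rows:
  series:
    - [-0.5, 5, 5, 0, 0, 0]
    - [0, 0, 25, 0, 0, 0]
    - [0, 0, 35, 0, 0, 0]
    - [2, 15, 10, 0, 0, 0]
    - [4, 30, 0, 0, 0, 0]
    - [4, 30, 0, 0, 0, 0]
    - [4, 30, 0, 0, 0, 0]
    - [4, 30, 0, 0, 0, 0]
    - [3, 25, 0, 0, 0, 0]
    - [0.5, 11, 0, 0, 0, 0]
    - [0, 0, -20, 0, 0, 0]
    - [0, 0, -15, 0, 0, 0]
    - [0, 0, 0, 0, 0, 0]
    - [0, 0, 0, 0, 0, 0]

```text
clock: 12.58
position: [626.2, 187.3, 154.9]
ee_rot: [0.741, -0.672, -0.0, 0.001]
contact_force: [-1.4, 0.5, 0.9]
gripper_width: 19.9
grasp_force: 0.0
```

```bash
python3 - <<'E'
from h import *
look();print(toW((39,124)))
E
```

```text
t 12.6 tcp [627.  187.4 156. ] L [ 39.5 123.9] F [ 1.1  0.1 -0. ] g 20.3
blue [ 411   24   66   66 3346] W [527.5  76.6] L [-70.9  24. ]
blue [ 222  140   54   54 2268] W [631.7 150.4] L [40.4 86.6]
orange [ 148   16   63   68 3044] W [678.   88.3] L [80.  20.1]
[626.51292629 187.39148364]
```

>>> play_rows:
  series:
    - [0.4, 0, -15, 0, 0, 0]
    - [0.4, 0, -14, 0, 0, 0]
    - [0, 0, -7, 0, 0, 0]
    - [0, 0, -4, 0, 0, 0]
    - [0, 0, -0.5, 0, 0, 0]
    - [0.3, -3, 0, 0, 0, 0]
    - [0.3, -3, 0, 0, 0, 0]
    - [0.3, -3, 0, 0, 0, 0]
    - [0.3, -3, 0, 0, 0, 0]
    - [0.3, -3, 0, 0, 0, 0]
    - [-0.5, -4, 0, 0, 0, 0]
    - [-1.2, -5.2, 0, 0, 0, 0]
    - [-1.4, -5.4, 0, 0, 0, 0]
    - [-1.4, -5.4, 0, 0, 0, 0]
    - [-1.4, -5.4, 0, 0, 0, 0]
    - [-1.4, -5.4, 0, 0, 0, 0]
    - [-1.4, -5.4, 0, 0, 0, 0]
    - [-1.4, -5.4, 0, 0, 0, 0]

```text
clock: 14.13
position: [618.7, 130.1, 114.9]
ee_rot: [0.741, -0.672, 0.0, -0.0]
contact_force: [-0.0, 1.3, 0.6]
gripper_width: 20.2
grasp_force: 0.2
```

>>> play_rows:
  series:
    - [-1.5, -5.4, 0, 0, 0, 0]
    - [-1.5, -5.4, 0, 0, 0, 0]
    - [-1.5, -5.4, 0, 0, 0, 0]
    - [-1.5, -5.4, 0, 0, 0, 0]
    - [-1.5, -5.4, 0, 0, 0, 0]
    - [-1.5, -5.4, 0, 0, 0, 0]
    - [-1.5, -5.4, 0, 0, 0, 0]
    - [-1.5, -5.4, 0, 0, 0, 0]
    - [-1.5, -5.4, 0, 0, 0, 0]
    - [-1.5, -5.4, 0, 0, 0, 0]
    - [-1.5, -5.4, 0, 0, 0, 0]
    - [0, 0, 0, 0, 0, 0]

```text
clock: 15.13
position: [601.8, 70.2, 114.7]
ee_rot: [0.74, -0.672, -0.0, 0.0]
contact_force: [-0.0, 0.0, -0.5]
gripper_width: 19.9
grasp_force: 0.0
```

```bash
python3 - <<'E'
from h import *
look()
E
```

```text
t 15.2 tcp [602.1  70.7 114.7] L [ 2.6 10.4] F [ 0.3  1.1 -1.5] g 20.2
blue [ 217  165   69   68 3604] W [604.8  42.3] L [  2.4 -18.1]
blue [ 357  239   67   55 2428] W [526.3  70.8] L [-72.7  18.4]
orange [  76  229   72   64 3122] W [676.3  82.5] L [77.7 14.5]
red [  27    0   59   69 3021] W [688.9 -22. ] L [ 79.4 -90.7]
```

Go to (605.7, 11.3): delta (3.6, −59.2).

>>> play_rows:
  series:
    - [0, -3, 0, 0, 0, 0]
    - [0, -5, 0, 0, 0, 0]
    - [0.2, -5, 0, 0, 0, 0]
    - [0.3, -5, 0, 0, 0, 0]
    - [0.3, -5, 0, 0, 0, 0]
    - [0.4, -5, 0, 0, 0, 0]
    - [0.4, -5, 0, 0, 0, 0]
    - [0.4, -5, 0, 0, 0, 0]
    - [0.4, -5, 0, 0, 0, 0]
    - [0.4, -5, 0, 0, 0, 0]
    - [0.4, -5, 0, 0, 0, 0]
    - [0.4, -4, 0, 0, 0, 0]
    - [0.2, -2.5, 0, 0, 0, 0]
    - [0, 0, 0, 0, 0, 0]
    - [0, 0, 0, 0, 0, 0]

```text
clock: 16.43
position: [606.2, 11.7, 114.8]
ee_rot: [0.741, -0.672, -0.0, 0.0]
contact_force: [0.1, 0.1, 0.3]
gripper_width: 19.9
grasp_force: 0.0
```

```bash
python3 - <<'E'
from h import *
look()
E
```

```text
t 16.5 tcp [606.2  11.8 114.8] L [  0.6 -48.5] F [0.7 1.3 0.3] g 19.9
orange [124 318  11  11  63] W [672.   63.5] L [71.4 -4. ]
red [  45  103   56   91 3673] W [690.5 -35.2] L [  79.6 -104.1]
```

>>> play_rows:
  series:
    - [-0.5, 5, 5, 0, 0, 0]
    - [0, 0, 25, 0, 0, 0]
    - [0, 0, 30, 0, 0, 0]
    - [-10, 7.4, 0, 0, 0, 1]
    - [-11.3, 7.4, 0, 0, 0, 1]
    - [-11.3, 7.4, 0, 0, 0, 1]
    - [-11.3, 7.4, 0, 0, 0, 1]
    - [-11.3, 7.4, 0, 0, 0, 1]
    - [-11.3, 7.4, 0, 0, 0, 1]
    - [-11.3, 7.4, 0, 0, 0, 1]
    - [-11.3, 7.4, 0, 0, 0, 1]
    - [-11.3, 7.4, 0, 0, 0, 1]
    - [-11.3, 7.4, -10, 0, 0, 1]
    - [-0.5, 0, -8, 0, 0, 0]
    - [0, 0, 0, 0, 0, 0]
    - [0, 0, 0, 0, 0, 0]

```text
clock: 17.82
position: [493.7, 91.0, 156.8]
ee_rot: [0.977, -0.212, -0.0, 0.0]
contact_force: [-0.4, -0.3, -0.3]
gripper_width: 20.3
grasp_force: 0.0
```

```bash
python3 - <<'E'
from h import *
look('w3.png');print(toW((-103.6,41.6)),R.from_quat(read_state()['ee_rot']).as_matrix()[:,1].round(3),loader()[0])
E
```

```text
t 17.9 tcp [494.1  91.  157.1] L [-102.7   41.8] F [-0.3  0.3  0.1] g 20.1
blue [ 225  142   54   53 2203] W [526.1  75.8] L [-72.4  23.4]
[493.22223103  90.65415601] [-0.414 -0.91  -0.   ] 0.10384142869196508
```

View pics/w3.png

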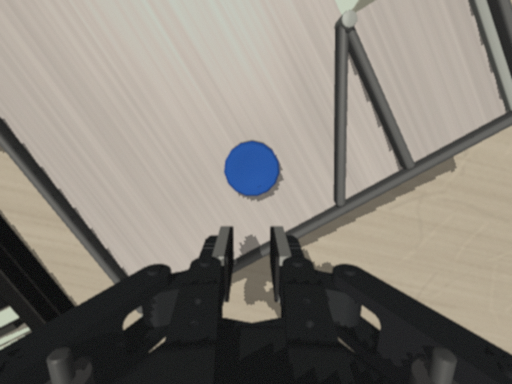

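>>> play_rows:
  series:
    - [0, 0, -15, 0, 0, 0]
    - [0, 0, -14, 0, 0, 0]
    - [0, 0, -8, 0, 0, 0]
    - [0, 0, -4, 0, 0, 0]
    - [0, 0, -1, 0, 0, 0]
    - [0, 0, 0, 0, 0, 0]
    - [2.7, -1.2, 0, 0, 0, 0]
    - [2.7, -1.2, 0, 0, 0, 0]
    - [2.7, -1.2, 0, 0, 0, 0]
    - [2.7, -1.2, 0, 0, 0, 0]
    - [4, -1.8, 0, 0, 0, 0]
    - [4.5, -2.1, 0, 0, 0, 0]
    - [4.5, -2.1, 0, 0, 0, 0]
    - [4.5, -2.1, 0, 0, 0, 0]
    - [0, 0, 0, 0, 0, 0]

```text
clock: 19.12
position: [522.8, 77.6, 114.8]
ee_rot: [0.977, -0.212, 0.0, -0.0]
contact_force: [-1.1, -0.5, -0.1]
gripper_width: 20.1
grasp_force: 0.0
```

```bash
python3 - <<'E'
from h import *
look()
E
```

```text
t 19.2 tcp [522.3  77.7 114.7] L [-76.   25.7] F [-0.3  0.7 -0.4] g 20.0
blue [ 218  165   68   68 3599] W [548.3  65.7] L [-51.4  11.1]
```

Cradled. Remaining disc travel to about (0,-18): 59 mm.

>>> play_rows:
  series:
    - [3, -1.4, 0, 0, 0, 0]
    - [4.5, -2.1, 0, 0, 0, 0]
    - [4.5, -2.1, 0, 0, 0, 0]
    - [4.5, -2.1, 0, 0, 0, 0]
    - [4.5, -2.1, 0, 0, 0, 0]
    - [4.5, -2.1, 0, 0, 0, 0]
    - [4.5, -2.1, 0, 0, 0, 0]
    - [4.5, -2.1, 0, 0, 0, 0]
    - [4.5, -2.1, 0, 0, 0, 0]
    - [4.5, -2.1, 0, 0, 0, 0]
    - [4.5, -2.1, 0, 0, 0, 0]
    - [4.5, -2.1, 0, 0, 0, 0]
    - [2, -0.9, 0, 0, 0, 0]
    - [0, 0, 0, 0, 0, 0]

```text
clock: 20.33
position: [576.8, 52.3, 114.7]
ee_rot: [0.977, -0.212, 0.0, -0.0]
contact_force: [0.9, -0.5, 0.8]
gripper_width: 20.3
grasp_force: 0.0
```

```bash
python3 - <<'E'
from h import *
look();print(toW((0,22)))
E
```

```text
t 20.4 tcp [576.4  52.4 114.7] L [-24.8  -5.1] F [ 0.3 -0.3 -0.2] g 20.2
blue [ 218  165   68   67 3595] W [602.3  40.4] L [ -0.3 -19.7]
orange [  50   53   79   81 5047] W [677.9  86.4] L [79.6 18.2]
[598.29580737  81.89838339]
```

>>> play_rows:
  series:
    - [-3.6, 1.7, 0, 0, 0, 0]
    - [-3.7, 1.6, 0, 0, 0, 0]
    - [0, 0, 12, 0, 0, 0]
    - [0, 0, 28, 0, 0, 0]
    - [2.9, 2.4, 0, 0, 0, -1]
    - [2.9, 2.4, 0, 0, 0, -1]
    - [2.9, 2.4, 0, 0, 0, -1]
    - [2.9, 2.4, 0, 0, 0, -1]
    - [2.9, 2.4, 0, 0, 0, -1]
    - [2.9, 2.4, 0, 0, 0, -1]
    - [2.9, 2.4, 0, 0, 0, -1]
    - [2.9, 2.4, 0, 0, 0, -1]
    - [2.9, 2.4, 0, 0, 0, -1]
    - [2.9, 2.4, 0, 0, 0, -1]
    - [0, 0, 0, 0, 0, 0]
    - [0, 0, 0, 0, 0, 0]

```text
clock: 21.72
position: [597.5, 80.1, 154.8]
ee_rot: [0.742, -0.671, -0.0, 0.0]
contact_force: [-0.0, 0.1, -0.4]
gripper_width: 20.5
grasp_force: 0.0
```

```bash
python3 - <<'E'
from h import *
look()
E
```

```text
t 21.8 tcp [597.4  80.  154.8] L [-1.1 20.2] F [0.  0.6 0.4] g 19.9
blue [ 226  135   54   55 2301] W [601.2  40.1] L [ -1.5 -19.9]
orange [ 105  193   57   51 2231] W [676.2  85.2] L [77.8 17.3]
red [  77    0   39   61 1776] W [690.  -23.1] L [ 80.3 -92. ]
```

>>> play_rows:
  series:
    - [0, 0, -15, 0, 0, 0]
    - [0, 0, -14, 0, 0, 0]
    - [0, 0, -7, 0, 0, 0]
    - [0, 0, -4, 0, 0, 0]
    - [0, 0, 0, 0, 0, 0]
    - [0.3, -3, 0, 0, 0, 0]
    - [0.3, -3, 0, 0, 0, 0]
    - [0.3, -3, 0, 0, 0, 0]
    - [0.3, -3, 0, 0, 0, 0]
    - [0.4, -4, 0, 0, 0, 0]
    - [0.7, -5, 0, 0, 0, 0]
    - [0.7, -5, 0, 0, 0, 0]
    - [0.7, -5, 0, 0, 0, 0]
    - [0.7, -5, 0, 0, 0, 0]

```text
clock: 22.93
position: [602.5, 43.2, 114.9]
ee_rot: [0.741, -0.672, 0.0, -0.0]
contact_force: [-0.4, -0.8, 0.5]
gripper_width: 20.3
grasp_force: 0.2
```

>>> play_rows:
  series:
    - [0.7, -5, 0, 0, 0, 0]
    - [0.7, -5, 0, 0, 0, 0]
    - [0.6, -5, 0, 0, 0, 0]
    - [0.6, -5, 0, 0, 0, 0]
    - [0.5, -5, 0, 0, 0, 0]
    - [0.4, -4, 0, 0, 0, 0]
    - [0.3, -3.5, 0, 0, 0, 0]
    - [0, 0, 0, 0, 0, 0]
    - [0, 0, 0, 0, 0, 0]

```text
clock: 23.68
position: [606.1, 11.1, 114.7]
ee_rot: [0.741, -0.672, -0.0, 0.0]
contact_force: [-0.1, -0.6, -0.4]
gripper_width: 20.2
grasp_force: 0.0
```

```bash
python3 - <<'E'
from h import *
look()
E
```

```text
t 23.7 tcp [606.1  11.2 114.7] L [  0.5 -49.1] F [-0.1 -0.  -0.4] g 19.9
blue [226 145  52  12 228] W [611.9 -41.2] L [   0.8 -101.9]
orange [124 319  10  10  52] W [672.2  63.1] L [71.5 -4.3]
red [  44  105   57   90 3651] W [690.6 -35.2] L [  79.6 -104. ]
```

>>> play_rows:
  series:
    - [-0.5, 5, 5, 0, 0, 0]
    - [0, 0, 25, 0, 0, 0]
    - [0, 0, 35, 0, 0, 0]
    - [0, 0, 40, 0, 0, 0]
    - [0, 0, 20, 0, 0, 0]
    - [0, 0, 0, 0, 0, 0]
    - [0, 0, 0, 0, 0, 0]
    - [0, 0, 0, 0, 0, 0]

```text
clock: 24.4
position: [604.9, 16.7, 239.1]
ee_rot: [0.741, -0.672, -0.001, 0.0]
contact_force: [-0.6, -0.2, 0.0]
gripper_width: 19.7
grasp_force: 0.0
```

```bash
python3 - <<'E'
from h import *
d=look(); s=get_image('side')
cv2.imwrite('pics/f.png',np.vstack([cv2.resize(d['image'][0:200,100:400,::-1],None,fx=2,fy=1.8),cv2.resize(s['image'][130:215,195:315,::-1],(400,240))]))
E
```

```text
t 24.4 tcp [604.8  16.6 238.4] L [ -0.3 -43.7] F [-0.8 -0.3 -0.6] g 20.2
blue [240  98  29   5 121] W [610.7 -64.1] L [  -2.8 -124.5]
blue [242 113  28   5 112] W [607.6 -51.6] L [  -4.6 -111.7]
orange [157 231  35  34 906] W [677.   84.6] L [78.6 16.5]
red [146 104  20  47 735] W [693.1 -33.9] L [  82.2 -103. ]Traceback (most recent call last):
  File "<stdin>", line 3, in <module>
    return _nx.concatenate(arrs, 0, dtype=dtype, casting=casting)
           ~~~~~~~~~~~~~~~^^^^^^^^^^^^^^^^^^^^^^^^^^^^^^^^^^^^^^^
ValueError: all the input array dimensions except for the concatenation axis must match exactly, but along dimension 1, the array at index 0 has size 600 and the array at index 1 has size 400
```

```bash
python3 - <<'E'
from h import *
d=look(); 
for p in [(0,-71,85),(0,-131,85),(-27,-100,85),(27,-100,85)]: print(p,np.round(proj(d,[*toW(p[:2]),p[2]]),1))
im=d['image']
for v in range(78,150,2): print(v,[tuple(int(q) for q in im[v,u]) for u in (232,244,255,264,276)])
s=get_image('side'); h=cv2.cvtColor(s['image'],cv2.COLOR_RGB2HSV); m=cv2.inRange(h,(100,80,20),(130,255,255))[150:215,195:315]
n,_,st,c=cv2.connectedComponentsWithStats(m); print(st[1:]+[195,150,0,0,0]); print([np.round(proj(s,[*toW((0,-151)),z])) for z in(0,45,97)])
E
```

```text
t 24.6 tcp [605.   16.4 238.1] L [ -0.2 -43.9] F [-0.7 -0.2 -0.4] g 20.1
blue [239  99  29   5 128] W [612.  -63.8] L [  -1.5 -124.4]
blue [241 113  29   6 120] W [608.3 -51.4] L [  -3.9 -111.6]
orange [156 232  35  34 923] W [677.1  84.7] L [78.7 16.6]
red [146 104  20  47 749] W [693.  -33.9] L [  82.2 -103. ]
(0, -71, 85) [250.8 159.2]
(0, -131, 85) [250.3  93.9]
(-27, -100, 85) [279.2 128.4]
(27, -100, 85) [222.  128.8]
78 [(95, 95, 91), (90, 90, 87), (88, 88, 85), (90, 88, 85), (86, 86, 83)]
80 [(99, 98, 93), (102, 101, 96), (117, 116, 110), (124, 125, 117), (129, 129, 121)]
82 [(203, 204, 192), (206, 207, 194), (210, 211, 198), (210, 211, 198), (208, 210, 197)]
84 [(217, 218, 206), (215, 216, 204), (214, 215, 202), (214, 215, 202), (210, 211, 198)]
86 [(213, 215, 201), (211, 214, 198), (206, 208, 194), (202, 203, 190), (195, 197, 185)]
88 [(149, 146, 138), (192, 185, 174), (144, 140, 132), (186, 178, 169), (142, 137, 130)]
90 [(221, 215, 203), (224, 217, 208), (221, 213, 201), (223, 216, 205), (219, 210, 199)]
92 [(224, 217, 206), (222, 216, 207), (222, 216, 206), (222, 215, 20
[... 1863 characters left out ...]
0)]
136 [(157, 155, 136), (155, 153, 135), (155, 153, 134), (174, 175, 154), (209, 211, 197)]
138 [(156, 155, 136), (156, 154, 136), (157, 155, 136), (181, 181, 161), (207, 210, 196)]
140 [(155, 154, 134), (156, 154, 135), (155, 154, 136), (184, 187, 165), (206, 209, 196)]
142 [(156, 155, 136), (156, 153, 135), (156, 154, 135), (175, 175, 154), (211, 212, 199)]
144 [(156, 154, 135), (155, 154, 135), (156, 154, 136), (162, 161, 141), (215, 216, 205)]
146 [(155, 154, 135), (154, 153, 133), (155, 154, 135), (156, 154, 136), (213, 214, 201)]
148 [(156, 153, 135), (154, 153, 134), (155, 153, 134), (155, 152, 134), (212, 214, 200)]
[]
[array([260., 208.]), array([260., 195.]), array([261., 179.])]
```

>>> play_rows:
  series:
    - [-15, -25, 10, 0, 0, 0]
    - [-20, -30, 10, 0, 0, 0]
    - [-20, -30, 5, 0, 0, 0]
    - [-20, -30, 0, 0, 0, 0]
    - [-20, -30, 0, 0, 0, 0]
    - [-20, -30, 0, 0, 0, 0]
    - [-20, -30, 0, 0, 0, 0]
    - [-10, -15, 0, 0, 0, 0]
    - [0, 0, 0, 0, 0, 0]
    - [0, 0, 0, 0, 0, 0]

```text
clock: 25.43
position: [460.1, -204.4, 264.4]
ee_rot: [0.74, -0.673, -0.0, 0.0]
contact_force: [-1.0, 0.1, 1.0]
gripper_width: 20.1
grasp_force: 0.0
```

```bash
python3 - <<'E'
from h import *
th,t,M=loader()
for n in('scene','side'):
    d=get_image(n); h=cv2.cvtColor(d['image'],cv2.COLOR_RGB2HSV); m=cv2.inRange(h,(98,80,20),(130,255,255))
    cn=np.array([proj(d,[*toW(p),85]) for p in [(-27,-71),(27,-71),(27,-131),(-27,-131)]]); print(n,cn.round(1).tolist())
    x0,y0=(cn.min(0)-12).astype(int); x1,y1=(cn.max(0)+14).astype(int)
    for c,st in [(c,s) for k in('orange','red') for c,s in blobs(d,k,8)]: print(c.round(),st[4],toL(ray(d,*c,96)).round(1))
    for v in range(y0,y1): print(v,x0,''.join('B' if m[v,u] else ('R' if d['image'][v,u,0]>1.8*d['image'][v,u,1] else str(min(9,int(d['image'][v,u].mean()/26)))) for u in range(x0,x1)))
    print([ (c.round(1),s[4]) for c,s in blobs(d,'blue',8)])
E
```

```text
scene [[237.6, 226.7], [214.1, 221.9], [224.4, 206.6], [246.8, 210.9]]
[172. 240.] 216 [78.3 23.7]
[194. 206.] 112 [ 87.2 -99.4]
194 202 3333333333333333456666666666666666666666666666666666666666
195 202 3333333333333333456666666666666666666666666666666666666666
196 202 2233333333333334566666666666666666666666666666666666666666
197 202 3222222233333334455555666666666666666666666666666666666666
198 202 4443332222222333334444555555666666666666666666666666666666
199 202 5555444433322222223333344444555556666666666666666666666666
200 202 3445555554444433322222233333344445555566666666666666666666
201 202 3333334455555554444333222222233334444455555566666666666666
202 202 2333333333344555555544443332222222333334444455555666666666
203 202 2222332333333333344555555544443322222222333334444555555666
204 202 2222222332223333333344445555555444433322222223333344444555
205 202 1222223322233323323455544444455555555444332222222233333344
206 202 1222222322233222234666655555544444555555554444332222222333
207 202 2222223333322222356665555666655555444445555555544443332222
208 202 2222223323322233466644444
[... 3865 characters left out ...]
2222222343
183 235 111111221123333443333222222223335443334333333333
184 235 333322222222333333343433333333333333333333333333
185 235 443334333333333333333333333333333333333333333333
186 235 333333333333333333333333333333333333333333333333
187 235 333333333333333333333333333333333333333333333333
188 235 333333333333333333333333333333333333333333333333
189 235 333333333333333333333333333333333333333333333333
190 235 333333333333333333333333333333333333333333333333
191 235 333333333333333333333333333333333333333333333333
192 235 333333333333333333333333333333333333333333333333
[(array([ 84.5, 126.7]), np.int32(15)), (array([316.7, 246.4]), np.int32(1014)), (array([140.1, 257.3]), np.int32(12))]
```

```bash
python3 - <<'E'
from h import *
print(read_state()['clock'],job_done())
E
```

```text
the job is handed in; nothing more can be done
25.5333 None
```

The job is handed in at 25.5 s, with no verdict returned: the shutter is at its open stop, the descaler is still on the tray, and all three washing tablets went down the slot. I saw only two of them in the drawer; the third I infer, since no blue is left on the tray.

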